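# Grease the tilted nipple in the vice

## Robot

A 7-joint arm with a two-finger parallel gripper is mounted at the origin on the work surface. World frame = base frame: x ahead of the robot, y to its left, z up, the work surface at z = 0. Lengths are in m, angles in rad, forces in N, time in s.
With the tool pointing down it reaches from about 0.4 to 0.9 m from the base axis. Payload 5.6 kg.
Tool frame: the origin (TCP) lies at the very end of the fingers, on their centre line; the grasp point (between the pads) lies 19 mm behind it; y points along the fingers, z is the direction in which the jaws open and shut, and the axes are right-handed (so a half turn about y gives the same grasp; the last joint's range is limited). The gripper opens to 92 mm and grips with 3 to 60 N. Pads are 20 mm wide; open, the fingers measure 128 mm over their backs; the gripper's body (75 mm by 189 mm) begins 69 mm behind the grasp point.
Start: joints at [-1.225, 0.468, -0.012, 1.603, 0.006, 1.071, -0.056], TCP at [0.246, 0.601, 0.215] pointing down, gripper open.
Joint ranges: [-2.53, 2.53], [-0.31, 2.02], [-1.57, 1.55], [0.28, 2.44], [-1.29, 4.43], [0.15, 1.84], [-2.92, 2.92]. Speed limits (rad/s): [2.57, 2.57, 3.14, 3.14, 3.14, 3.14, 3.14].

## Interface

Orientations are given as [roll, pitch, yaw] about the fixed x, y, z axes, in that order (R = Rz(yaw) Ry(pitch) Rx(roll)).
In Python, from bench import env gives the robot as it stands.
- The arm moves only by the tool drive_tool, never from a script. Its argument "deltas" is one flat list of numbers, 7 for each row, row after row: the turn, a rotation vector about the world's x, y, z in degrees, then the shift along the world's x, y, z in mm, then the opening in per cent of the stroke, from 0 (shut) to 100 (fully open). In form: [rx, ry, rz, dx, dy, dz, grip, rx, ry, rz, dx, dy, dz, grip, ...]. A call has 1 to 20 rows; each row is the pose to reach, as a shift and turn from the pose commanded when the call began; what a row does not reach only later rows make up. A row lasts 1/12 s, in which the tool goes at most 41.7 mm and 7.16 degrees, less where a joint would pass 70% of its speed; a pose out of reach is approached as far as the arm can. A call with a gripper value outside its range is refused whole. The fingers move at their own pace and stop on an object; "grip_force" is the grip in N (left out, the last holds). Time passes only in rows, so rows that repeat a pose let the fingers close. It gives the time, the measured TCP pose, the force and the opening at its end, in the units of the state.
- env.read_state(): the state, without advancing time (a new reading comes with each control period).
- env.snapshot(name): name is "scene" or "top" or "wrist"; returns the picture (400x640x3 uint8, blue, green, red); there is no depth.
- env.get_calibration(name): a dict with "fov_y" (degrees; the focal length in pixels is half the picture's height over the tangent of half this angle, whatever the lens; pixels are square), "cx", "cy" (the principal point, pixels), "world_from_camera" (4x4, takes a point from camera to world coordinates); the wrist camera has in their place "tool_from_camera" (4x4, takes a point from camera to tool coordinates, whose origin is the TCP and whose axes are the tool frame's). Camera axes: x right, y down, z forward; pixel columns grow to the right and rows downward; lengths in m; the calibration is good to about 2 mm. A picture is of the moment at which its call begins: read the wrist's pose just before it. get_calibration takes no time and is no camera call.
- env.hand_in(): hands the job in, once; it reports no verdict.
Trained networks look in the newest picture that a camera, given by its name, has taken for a name from the list of things; names that differ only in an ending like _2 or _b are one class to them, and where a whole thing is asked for, a point or a joint stands for the part that bears it (a point fixed in the world has none). Each returns a list of dicts, best first, with "score" (0 to 1); they miss things now and then, are a little off and sometimes report something else, mostly with a low value. They report only what shows in the picture. A call takes as long as a camera call. They do not tell look-alikes from the thing itself.
- env.regions_of(camera, thing): "mask" (400x640 bool, what is visible of it) and "at" ([row, column] in pixels, amid what is visible of it).
The state is a dict: "time": time; "q": joint angles; "joint_vel": joint speeds; "joint_efforts": joint torques, N m; "position": TCP position; "tcp_rot": TCP orientation; "ft_force": force on the tool from outside, world axes, zero at the start; "torque": the same for the moment, N m; "width": opening from 0.0 (shut) to 1.0 (fully open).
Only numpy, scipy, OpenCV 4.12 (cv2) and the standard library are available. Lean on these libraries where they do the work, as an engineer would, in place of code of your own. Each camera call takes 0.05 s, during which the arm holds its last target. There are 200 camera calls.

## Task

Lift the loose dust cap off the tilted grease nipple on the casting in the vice and set it upright, open end down, fully into the round recess of the small wooden block, and let go of it. Then take the push-type grease gun out of its wooden stand, press its coupler squarely onto the nipple, in line with the nipple's tilt, until it snaps on, and keep pushing so that the sprung nozzle is pushed in by well over half of its travel. Finish while holding the gun like that, pushed in and in your grip; do not shift the other loose things on the bench.

Things in the scene. Friction and masses are not known exactly. Their poses are not given: they have to be found in the camera images.
- nipple: Greased brass nipple fixed on a 28 mm round boss of the steel casting in the bench vice. Origin: centre of its foot, on the boss face, about 100 mm above the bench. z: its axis, out of the boss, 0.45 rad off vertical, leaning roughly to the robot; y: level, along the vice jaws. Foot 16 mm wide, 4 high; neck 8 wide; ball head 16 wide, centred 20 mm up. Casting top 20 mm below the origin; nothing stands above the boss.
- nipple_tip (a point): Top of the nipple's ball head, on its axis, 28 mm up from the origin of nipple; same axes as nipple.
- cap_mid (a point): Centre (half-way up, on the axis) of the black plastic dust cap, 26 mm wide, 42 mm long, about 30 g. z points from its open to its closed end. At the start it sits loosely over the nipple, open end on the boss, z along the nipple's axis: pull it straight off along that axis by at least 35 mm. Bore 19 mm wide, 29 mm deep.
- cap_hole (a point): Floor centre of the round recess in the small wooden block (66 x 66 x 45 mm, fixed to the bench). Recess 32 mm wide, 12 mm deep, floor 33 mm above the bench. With the cap standing in it, open end down, cap_mid is 21 mm above this point.
- gun_grip (a point): Centre of the grease gun's grey square grip (32 x 32 mm, 58 mm long, flats along its x and y axes). Gun about 340 g, 147 mm long; z: from coupler to butt, the gun's axis. Coupler mouth 108 mm below this point, butt 39 mm above. It starts upright, coupler down, in the hole (40 mm wide, 40 deep) of the larger wooden stand (84 x 84 x 50 mm, fixed), this point 118 mm above the bench: lift over 50 mm to clear it.
- gun_seat (a point): Seat inside the gun's steel coupler (34 mm wide), on the axis, 26 mm above its mouth, 82 mm below gun_grip (nozzle out). Bore 20 mm wide, 26 at the mouth. Four spring jaws 15 mm below the seat ride over the nipple's ball with about 3 to 6 N and snap in behind it; the seat is then on nipple_tip, before the snap about 13 mm short of it. Any turn about the axis will do.
- gun_nozzle (a joint): How far the coupler with its nozzle is pushed into the grip against the spring, m: 0 = fully out (at the start), 0.014 = fully in. It takes 6 N to start moving, 11.6 N fully in, and springs back when the push ends. Well over half means 0.008 or more. gun_grip is nearer to the seat by this much.
- cap: The dust cap (see cap_mid); origin at the centre of its open end.
- gun: The gun's grip part (see gun_grip); origin on its axis, 108 mm below gun_grip, at the coupler's mouth when the nozzle is out.
- screwdriver_grip (a point): Bystander, to be left where it is: the screwdriver with a plastic handle, lying on the bench between robot and vice; point in its handle.
- jar_c (a point): Bystander, to be left where it is: the glass jar with a screw lid (72 mm wide, 85 mm high), point 40 mm up on its axis.
- tin_c (a point): Bystander, to be left where it is: the small paint tin (76 mm wide, 90 mm high), point 45 mm up on its axis.
- offcut_c (a point): Bystander, to be left where it is: the plywood offcut (50 x 110 x 22 mm), lying flat near the robot; point at its centre.
- hammer_grip (a point): Bystander, to be left where it is: the hammer, lying behind the vice; point in its handle.
- pot_c (a point): Bystander, to be left where it is: the empty steel pot (74 mm wide, 80 mm high), point 40 mm up on its axis.
- sponge_c (a point): Bystander, to be left where it is: the sanding block (70 x 100 x 34 mm), point at its centre.
There are look-alikes about, which are no part of the job. Leave any pink look-alike of the gun alone.

How it is judged:
By the outcome, as a careful person would: the job done as asked, in the order asked, and still so for the second after the job is handed in, while the arm keeps its last pose, push and grip.
It also fails if it takes over 61 s, if anything falls off the work surface, if the arm or the gripper's body presses on something with over 40 N, if the wrist force passes 120 N, or if a joint passes its speed limit or range.

## Working session

There is one attempt and no reset: what is moved stays moved. The work goes in short steps, Python scripts to look and compute and a tool call to move; the robot and the scene stay as the last step left them, time stands still between calls to the robot, and variables do not carry over. Pictures are saved under pics/ and viewed, about 8 in all and at most 12, crops included, and the job is handed in when it is done.

Besides the shell and the picture viewer there is one more tool, called as name(argument=value, ...) on one line, values as JSON. drive_tool: Moves the arm, as the interface text tells. Its arguments: {"type":"object","properties":{"deltas":{"type":"array","items":{"type":"number"}},"grip_force":{"type":"number"}},"required":["deltas"]}

```bash
ls; mkdir -p pics
cat > h.py <<'E'
import numpy as np, cv2
from bench import env
from scipy.spatial.transform import Rotation as R
def cam(n):
    c=env.get_calibration(n); f=200/np.tan(np.radians(c['fov_y'])/2)
    if 'world_from_camera' in c: T=np.array(c['world_from_camera'])
    else:
        s=env.read_state(); W=np.eye(4); W[:3,:3]=R.from_euler('xyz',s['tcp_rot']).as_matrix(); W[:3,3]=s['position']
        T=W@np.array(c['tool_from_camera'])
    return f,c['cx'],c['cy'],T
def ray(C,rc):
    f,cx,cy,T=C; d=T[:3,:3]@np.array([(rc[1]-cx)/f,(rc[0]-cy)/f,1]); return T[:3,3],d/np.linalg.norm(d)
def onz(C,rc,z):
    o,d=ray(C,rc); return o+d*(z-o[2])/d[2]
def proj(C,p):
    f,cx,cy,T=C; q=T[:3,:3].T@(np.asarray(p)-T[:3,3]); return np.array([cy+f*q[1]/q[2],cx+f*q[0]/q[2]])
def tri(rs):
    A=0;b=0
    for o,d in rs:
        P=np.eye(3)-np.outer(d,d);A=A+P;b=b+P@o
    return np.linalg.solve(A,b)
E
python3 - <<'E'
from h import *
s=env.read_state(); print({k:np.round(v,3) for k,v in s.items()})
for n in ['scene','top','wrist']:
    c=cam(n);print(n,np.round(c[0]),c[1:3],np.round(c[3],3).tolist())
    im=env.snapshot(n);cv2.imwrite(f'pics/{n}0.png',im)
    if n!='wrist':
        for t in ['cap_mid','cap_hole','gun_grip','gun_seat','nipple','nipple_tip']:
            print(n,t,[(round(r['score'],2),np.round(r['at']).tolist(),int(r['mask'].sum())) for r in env.regions_of(n,t)][:4])
E
```

```text
pics
{'time': np.float64(0.0), 'q': array([-1.225,  0.468, -0.012,  1.604,  0.006,  1.071, -0.056]), 'joint_vel': array([-0.   , -0.001,  0.002, -0.001, -0.002,  0.   , -0.001]), 'joint_efforts': array([ 1.0000e-03, -5.2057e+01, -1.2000e-02, -2.4375e+01, -5.7000e-02,
        1.7000e-02,  0.0000e+00]), 'position': array([0.246, 0.601, 0.214]), 'tcp_rot': array([-1.573, -0.   , -0.389]), 'ft_force': array([-0.221,  0.46 ,  0.067]), 'torque': array([0.017, 0.001, 0.024]), 'width': np.float64(0.998)}
scene 388.0 (314.2239494654175, 201.13286644411534) [[0.882, 0.316, -0.35, 0.861], [0.471, -0.576, 0.668, -0.519], [0.01, -0.754, -0.657, 0.656], [0.0, 0.0, 0.0, 1.0]]
scene cap_mid [(0.7, [183.0, 293.0], 215)]
scene cap_hole [(0.64, [326.0, 151.0], 2075)]
scene gun_grip [(0.93, [158.0, 345.0], 715), (0.7, [134.0, 273.0], 625), (0.64, [141.0, 307.0], 481), (0.62, [113.0, 307.0], 239)]
scene gun_seat [(0.5, [154.0, 274.0], 182), (0.48, [178.0, 342.0], 221), (0.29, [180.0, 293.0], 232)]
scene nipple []
scene nipple_tip [(0.75, [180.0, 294.0], 214)]
top 388.0 (319.8608342277186, 199.9938948928219) [[0.001, -0.99, 0.142, 0.417], [-1.0, 0.002, 0.027, 0.026], [-0.027, -0.142, -0.989, 1.06], [0.0, 0.0, 0.0, 1.0]]
top cap_mid [(0.46, [264.0, 327.0], 410)]
top cap_hole [(0.63, [251.0, 460.0], 834)]
top gun_grip [(0.85, [276.0, 196.0], 430), (0.76, [208.0, 242.0], 317), (0.7, [297.0, 237.0], 389), (0.63, [246.0, 238.0], 290)]
top gun_seat [(0.49, [291.0, 246.0], 22), (0.44, [208.0, 249.0], 56), (0.43, [273.0, 207.0], 78)]
top nipple [(0.5, [222.0, 314.0], 146)]
top nipple_tip []
wrist 334.0 (319.639954233089, 200.29781645333966) [[0.378, 0.895, 0.238, 0.179], [0.926, -0.365, -0.097, 0.63], [0.0, 0.257, -0.967, 0.384], [0.0, 0.0, 0.0, 1.0]]
```

```bash
python3 -c "
import cv2,numpy as np
a=cv2.imread('pics/scene0.png');b=cv2.imread('pics/top0.png')
cv2.imwrite('pics/a.png',cv2.resize(a,(800,500)));cv2.imwrite('pics/b.png',cv2.resize(b,(800,500)))"
```

```text
(no output)
```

View pics/a.png

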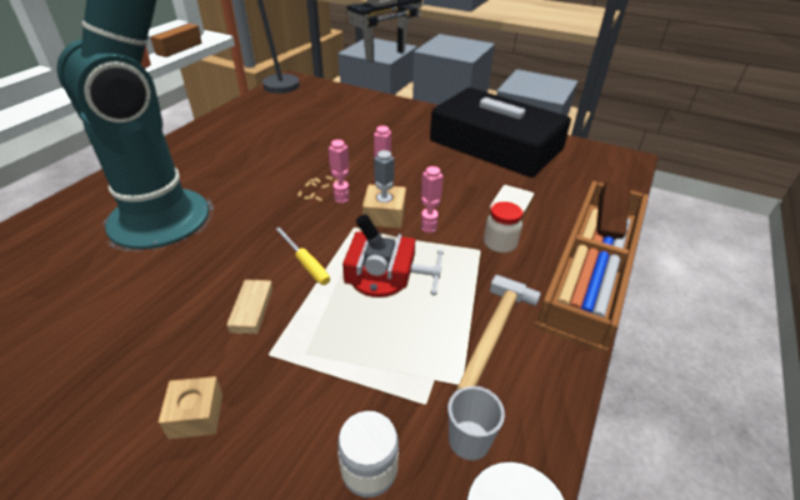

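View pics/b.png

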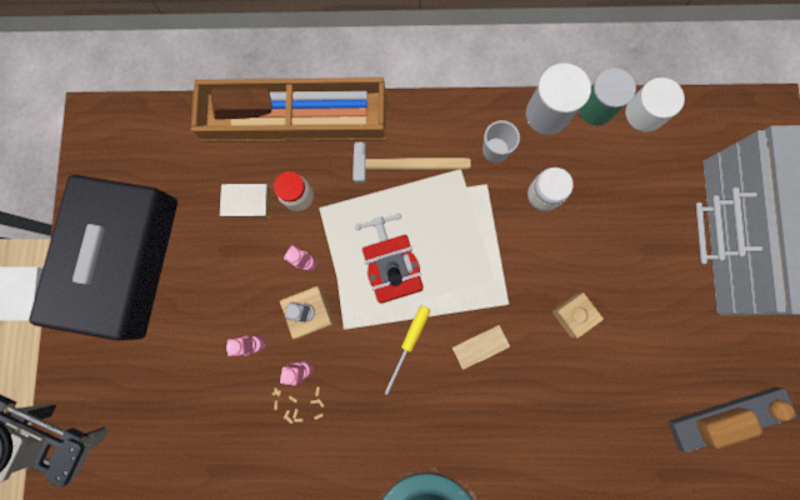

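Scene: the grey gun in its stand is at scene px (307,141), with pink look-alikes at (273,134), (307,113) and (345,158). The black cap on the vice is at (293,183), the recess block at (151,326). In the top view the grey gun is at (238,250), the cap at (315,218) and the recess at (463,252). The top "cap" report at (327,264) is the screwdriver. I choose the grey gun and the black cap on the vice.

Run:
```python
from h import *
S=cam('scene');T=cam('top')
# rough points
print('hole',onz(T,(252,463),.045),onz(S,(321,152),.045))
print('gun',tri([ray(T,(249,238)),ray(S,(138,307))]))
print('cap',tri([ray(T,(218,315)),ray(S,(183,295))]))
for n,(r,c) in {'scene':(183,295),'top':(218,315)}.items():
    im=cv2.imread(f'pics/{n}0.png'); w=im.max(2)<45
    m=np.zeros_like(w);m[r-22:r+22,c-22:c+22]=w[r-22:r+22,c-22:c+22]
    k,l,st,ce=cv2.connectedComponentsWithStats(m.astype(np.uint8));print(n,st[1:].tolist(),ce[1:].tolist())
a=cv2.imread('pics/scene0.png')[90:240,230:390];b=cv2.imread('pics/top0.png')[170:320,170:380]
cv2.imwrite('pics/c.png',np.hstack([cv2.resize(a,(400,375),interpolation=2),cv2.resize(b,(400,375),interpolation=2)]))
```

```text
hole [ 0.42718146 -0.31433841  0.045     ] [ 0.43648055 -0.31859866  0.045     ]
gun [0.43325762 0.25238911 0.10906819]
cap [0.50784484 0.06329069 0.11739884]
scene [[285, 172, 17, 20, 186], [297, 195, 1, 2, 2], [299, 197, 1, 1, 1]] [[293.4301075268817, 181.40860215053763], [297.0, 195.5], [299.0, 197.0]]
top [[311, 214, 10, 12, 61], [312, 223, 7, 5, 18]] [[315.1311475409836, 218.0], [315.22222222222223, 225.16666666666666]]
```

View pics/c.png

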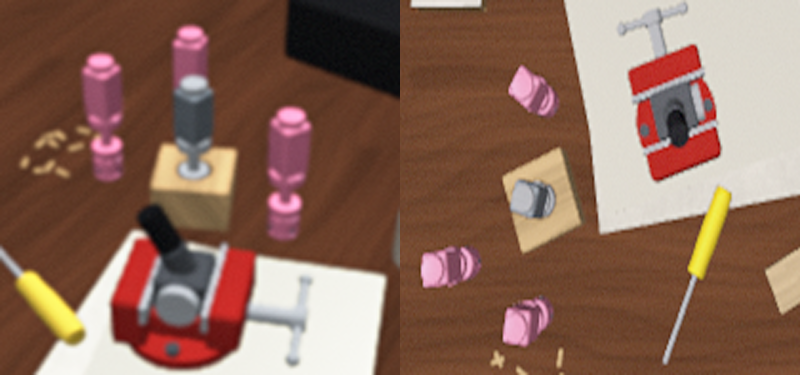

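The crop confirms the grey gun in the stand and the black cap leaning out of the vice towards the robot. Next is a closer look with the wrist camera.

```bash
cat >> h.py <<'E'
def toolR(y,z):
    y=np.array(y,float);y/=np.linalg.norm(y);z=np.array(z,float);z-=y*(z@y);z/=np.linalg.norm(z)
    return np.c_[np.cross(y,z),y,z]
def plan(Rt,pt,Rc=None,pc=None):
    s=env.read_state()
    Rc=R.from_euler('xyz',s['tcp_rot']).as_matrix() if Rc is None else Rc; pc=s['position'] if pc is None else pc
    print('rotvec',np.round(np.degrees(R.from_matrix(Rt@Rc.T).as_rotvec()),1),'d',np.round(1000*(np.array(pt)-pc),1))
E
python3 - <<'E'
from h import *
az=0.27;n=np.array([-np.sin(.45)*np.cos(az),-np.sin(.45)*np.sin(az),np.cos(.45)])
Rt=toolR(-n,[-np.sin(az),np.cos(az),0])
p=np.array([.508,.063,.117])
plan(Rt,p+.13*n)
print(np.round(env.get_calibration('wrist')['tool_from_camera'],3))
W=np.eye(4);W[:3,:3]=Rt;W[:3,3]=p+.13*n
f,cx,cy,_=cam('wrist');print(proj((f,cx,cy,W@np.array(env.get_calibration('wrist')['tool_from_camera'])),p))
E
```

```text
rotvec [ -1.6 -26.2  37.1] d [ 207.1 -553.6   19.4]
[[-0.001  0.967  0.257 -0.073]
 [ 0.    -0.257  0.967 -0.169]
 [ 1.     0.001  0.     0.001]
 [ 0.     0.     0.     1.   ]]
[193.28533259 318.63677272]
```

drive_tool(deltas=[0, 0, 0, 20, -30, 50, 100, 0, 0, 6, 50, -70, 80, 100, 0, -4, 12, 70, -110, 80, 100, 0, -8, 18, 90, -150, 80, 100, 0, -12, 24, 100, -190, 80, 100, 0, -16, 30, 110, -230, 80, 100, -1, -20, 36, 120, -270, 80, 100, -1.6, -26.2, 37.1, 130, -310, 80, 100, -1.6, -26.2, 37.1, 145, -350, 80, 100, -1.6, -26.2, 37.1, 160, -390, 80, 100, -1.6, -26.2, 37.1, 175, -430, 70, 100, -1.6, -26.2, 37.1, 185, -470, 60, 100, -1.6, -26.2, 37.1, 195, -510, 40, 100, -1.6, -26.2, 37.1, 207, -554, 20, 100, -1.6, -26.2, 37.1, 207, -554, 20, 100, -1.6, -26.2, 37.1, 207, -554, 20, 100, -1.6, -26.2, 37.1, 207, -554, 20, 100, -1.6, -26.2, 37.1, 207, -554, 20, 100])

```text
time: 2.25
position: [0.4535, 0.0478, 0.2349]
tcp_rot: [-1.571, -0.45, 0.27]
ft_force: [0.1, 0.7, 0.9]
width: 0.998
```

Run:
```python
from h import *
s=env.read_state();print(s['time'],s['position'],s['tcp_rot'],s['joint_vel'].round(2))
im=env.snapshot('wrist');np.save('w1.npy',np.array(cam('wrist')[3]));cv2.imwrite('pics/w1.png',im)
cv2.imwrite('pics/w1b.png',cv2.resize(im,(800,500)))
for t in ['cap_mid','nipple']: print(t,[(round(r['score'],2),np.round(r['at']).tolist(),int(r['mask'].sum())) for r in env.regions_of('wrist',t)])
```

```text
2.25 [0.4534948  0.04784963 0.23489945] [-1.57098881 -0.45044763  0.2696264 ] [-0.01  0.   -0.05 -0.01  0.    0.   -0.  ]
cap_mid [(0.6, [191.0, 324.0], 796), (0.23, [135.0, 509.0], 695)]
nipple []
```

View pics/w1b.png

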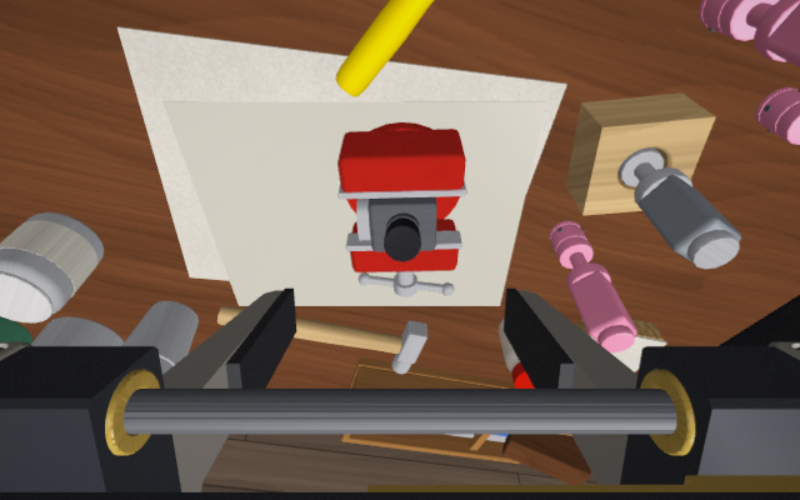

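Wrist view: the cap (px ~324,191) stands on the boss with its axis vertical in the image, and the jaw edges are level, so the azimuth guess is good. Next I fit the cap model to silhouettes in the wrist and fixed cameras.

Run:
```python
from h import *
from scipy.optimize import minimize
C={'wrist':cam('wrist'),'scene':cam('scene'),'top':cam('top')}
M={}
for n,fn,(r,c),w in [('wrist','w1',(191,323),26),('scene','scene0',(183,293),20),('top','top0',(218,315),14)]:
    im=cv2.imread(f'pics/{fn}.png').max(2); m=np.zeros_like(im); m[r-w:r+w,c-w:c+w]=im[r-w:r+w,c-w:c+w]<48
    k,l,st,ce=cv2.connectedComponentsWithStats(m); i=l[r,c] or 1+np.argmax(st[1:,4]); M[n]=(l==i); print(n,st[i],ce[i].round(1))
th=np.linspace(0,2*np.pi,40)
def hull(c,p,n):
    u=np.cross(n,[0,0,1]);u/=np.linalg.norm(u);v=np.cross(n,u)
    P=[p+h*n+.013*(np.cos(t)*u+np.sin(t)*v) for h in(-.021,.021) for t in th]
    return cv2.convexHull(np.array([proj(c,q)[::-1] for q in P],np.float32))
def stats(n,p,ax):
    h=hull(C[n],p,ax); big=np.zeros((400,640),np.float32)
    m=np.zeros((1600,2560),np.uint8);cv2.fillConvexPoly(m,np.round(h*4+1.5).astype(np.int32),1)
    return cv2.resize(m.astype(np.float32),(640,400),interpolation=cv2.INTER_AREA)
def axis(az,t=.45): return np.array([-np.sin(t)*np.cos(az),-np.sin(t)*np.sin(az),np.cos(t)])
G={n:cv2.GaussianBlur(M[n].astype(np.float32),(0,0),1) for n in M}
def cost(x,ns): return sum(((cv2.GaussianBlur(stats(n,x[:3]/100,axis(x[3])),(0,0),1)-G[n])**2).sum()/M[n].sum() for n in ns)
for ns in (['wrist','scene'],['wrist','scene','top']):
    x0=np.array([50.8,6.3,11.7,.27])
    r=minimize(cost,x0,args=(ns,),method='Nelder-Mead',options=dict(initial_simplex=x0+np.vstack([np.zeros(4),np.diag([1,1,1,.15])]),xatol=.01,fatol=1e-4));print(ns,r.x.round(3),r.fun, [round(cost(r.x,[n]),3) for n in C])
```

```text
wrist [308 175  29  34 506] [323.1 192.3]
scene [285 172  18  21 193] [293.6 181.5]
top [311 214  10  14 102] [315.4 220.3]
['wrist', 'scene'] [50.288  6.665 11.768  0.324] 0.6360398047448239 [np.float64(0.553), np.float64(0.083), np.float64(0.271)]
['wrist', 'scene', 'top'] [50.329  6.582 11.758  0.333] 0.8563523766841752 [np.float64(0.566), np.float64(0.082), np.float64(0.209)]
```

```bash
python3 - <<'E'
from h import *
im=cv2.imread('pics/w1.png').max(2)
print('col323',{r:int(im[r,323]) for r in range(158,220,2)}); print('row195',{c:int(im[195,c]) for c in range(298,346,2)})
W=cam('wrist')
for az in(.27,.33):
  n=np.array([-np.sin(.45)*np.cos(az),-np.sin(.45)*np.sin(az),np.cos(.45)]);p=np.array([.503,.066,.1176])
  print(az,[proj(W,p+h*n).round(1).tolist() for h in(-.021,0,.021)])
E
python3 -c "
import cv2;a=cv2.imread('pics/w1.png')[140:230,260:390];cv2.imwrite('pics/d.png',cv2.resize(a,None,fx=5,fy=5,interpolation=2))"
```

```text
col323 {158: 83, 160: 62, 162: 64, 164: 97, 166: 104, 168: 105, 170: 74, 172: 55, 174: 59, 176: 17, 178: 17, 180: 25, 182: 51, 184: 49, 186: 48, 188: 50, 190: 48, 192: 47, 194: 46, 196: 48, 198: 46, 200: 44, 202: 46, 204: 45, 206: 44, 208: 51, 210: 191, 212: 192, 214: 192, 216: 185, 218: 190}
row195 {298: 86, 300: 105, 302: 105, 304: 106, 306: 107, 308: 48, 310: 49, 312: 48, 314: 47, 316: 48, 318: 45, 320: 46, 322: 45, 324: 46, 326: 46, 328: 47, 330: 46, 332: 46, 334: 47, 336: 46, 338: 107, 340: 107, 342: 108, 344: 107}
0.27 [[183.8, 321.3], [188.6, 321.4], [194.1, 321.6]]
0.33 [[183.8, 321.9], [188.6, 321.4], [194.1, 320.9]]
```

View pics/d.png

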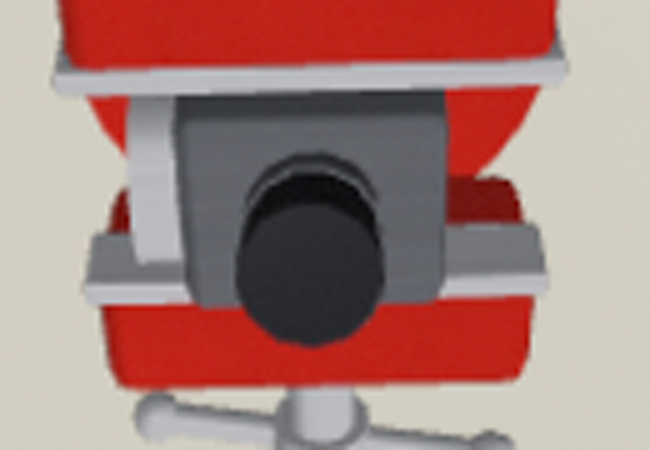

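```bash
cat > fit.py <<'E'
from h import *
from scipy.optimize import minimize
th=np.linspace(0,2*np.pi,40)
def axis(az,t=.45): return np.array([-np.sin(t)*np.cos(az),-np.sin(t)*np.sin(az),np.cos(t)])
def render(C,p,n,h0,h1,r):
    u=np.cross(n,[.01,.02,1]);u/=np.linalg.norm(u);v=np.cross(n,u)
    P=[p+h*n+r*(np.cos(t)*u+np.sin(t)*v) for h in(h0,h1) for t in th]
    h=cv2.convexHull(np.array([proj(C,q)[::-1] for q in P],np.float32))
    m=np.zeros((1600,2560),np.uint8);cv2.fillConvexPoly(m,np.round(h*4+1.5).astype(np.int32),1)
    return cv2.GaussianBlur(cv2.resize(m.astype(np.float32),(640,400),interpolation=cv2.INTER_AREA),(0,0),1)
E
python3 - <<'E'
from fit import *
C={'wrist':cam('wrist'),'scene':cam('scene'),'top':cam('top')}
M={}
for n,fn,(r,c),w,t in [('wrist','w1',(195,323),26,68),('scene','scene0',(183,293),20,48)]:
    im=cv2.imread(f'pics/{fn}.png').max(2); m=np.zeros_like(im); m[r-w:r+w,c-w:c+w]=im[r-w:r+w,c-w:c+w]<t
    if n=='wrist': m[:176]=0
    k,l,st,ce=cv2.connectedComponentsWithStats(m); i=l[r,c] or 1+np.argmax(st[1:,4]); M[n]=(l==i); print(n,st[i],ce[i].round(1))
G={n:cv2.GaussianBlur(M[n].astype(np.float32),(0,0),1) for n in M}
def cost(x,ns): return sum(((render(C[n],x[:3]/100,axis(x[3]),-.021,.021,.013)-G[n])**2).sum()/M[n].sum() for n in ns)
for ns in (['wrist','scene'],['wrist'],):
    x0=np.array([50.5,6.4,11.7,.306]); k=4 
    r=minimize(cost,x0,args=(ns,),method='Nelder-Mead',options=dict(initial_simplex=x0+np.vstack([np.zeros(4),np.diag([.5,.5,.5,.1])]),xatol=.01,fatol=1e-4));print(ns,r.x.round(3),r.fun, [round(cost(r.x,[n]),3) for n in M])
x=r.x
E
```

```text
wrist [307 176  30  33 803] [321.5 191.4]
scene [285 172  18  21 193] [293.6 181.5]
['wrist', 'scene'] [50.318  6.611 11.752  0.345] 0.1674016225740964 [np.float64(0.083), np.float64(0.084)]
['wrist'] [51.713  6.997 10.098  0.213] 0.031098728013662147 [np.float64(0.031), np.float64(0.953)]
```

Run:
```python
from fit import *
az=.31;n=axis(az);Rt=toolR(-n,[-np.sin(az),np.cos(az),0]);p=np.array([.503,.066,.118])
for d in(.056,-.004): plan(Rt,p+d*n)
```

```text
rotvec [0.  0.1 2.1] d [ 26.3   9.5 -66.8]
rotvec [0.  0.1 2.1] d [  51.1   17.5 -120.8]
```

drive_tool(deltas=[0, 0, 2.1, 14, 5, -33, 100, 0, 0, 2.1, 26, 9.5, -67, 100, 0, 0, 2.1, 26, 9.5, -67, 100, 0, 0, 2.1, 26, 9.5, -67, 100])

```text
time: 2.73
position: [0.4798, 0.0586, 0.1672]
tcp_rot: [-1.572, -0.451, 0.31]
ft_force: [-0.4, 1.2, 0.4]
width: 1.007
```

Run:
```python
from fit import *
W=cam('wrist');im=env.snapshot('wrist');cv2.imwrite('pics/w2.png',im);g=im.max(2)
az=.31;n=axis(az);p=np.array([.503,.066,.118])
c=proj(W,p+.021*n);print('pred top',c,'base',proj(W,p-.021*n))
r0,c0=np.round(c).astype(int)
print('row',{k:int(g[r0,k]) for k in range(c0-36,c0+37,3)});print('col',{k:int(g[k,c0]) for k in range(r0-50,r0+45,3)})
```

```text
pred top [228.47364274 317.42920176] base [209.93384988 317.85243533]
row {281: 189, 284: 189, 287: 190, 290: 190, 293: 189, 296: 157, 299: 45, 302: 45, 305: 44, 308: 44, 311: 45, 314: 42, 317: 44, 320: 45, 323: 43, 326: 43, 329: 43, 332: 45, 335: 53, 338: 188, 341: 187, 344: 186, 347: 185, 350: 186, 353: 187}
col {178: 62, 181: 69, 184: 104, 187: 104, 190: 97, 193: 42, 196: 96, 199: 17, 202: 16, 205: 15, 208: 17, 211: 45, 214: 47, 217: 45, 220: 47, 223: 43, 226: 43, 229: 43, 232: 43, 235: 43, 238: 41, 241: 42, 244: 44, 247: 144, 250: 190, 253: 181, 256: 153, 259: 190, 262: 190, 265: 208, 268: 131, 271: 98}
```

Run:
```python
from fit import *
az=.31;n=axis(az);Rt=toolR(-n,[-np.sin(az),np.cos(az),0]);p=np.array([.503,.066,.118])-Rt[:,2]*.0004
plan(Rt,p-.004*n)
s=env.read_state();print(Rt.T@(np.array(s['position'])-p))
```

```text
rotvec [ 0.3 -0.   0. ] d [ 25.2   7.9 -51.2]
[-0.00156728 -0.05358039  0.00016374]
```

drive_tool(deltas=[0, 0, 0, 9, 3, -17, 100, 0, 0, 0, 18, 5.5, -34, 100, 0, 0, 0, 25, 8, -51, 100, 0, 0, 0, 25, 8, -51, 100, 0, 0, 0, 25, 8, -51, 15, 0, 0, 0, 25, 8, -51, 15, 0, 0, 0, 25, 8, -51, 15, 0, 0, 0, 25, 8, -51, 15, 0, 0, 0, 25, 8, -51, 15, 0, 0, 0, 25, 8, -51, 15], grip_force=10)

```text
time: 3.62
position: [0.5046, 0.0655, 0.1174]
tcp_rot: [-1.571, -0.451, 0.307]
ft_force: [0.4, -0.3, -0.8]
width: 0.59
```

drive_tool(deltas=[0, 0, 0, 0, 0, 0, 15, 0, 0, 0, 0, 0, 0, 15, 0, 0, 0, 0, 0, 0, 15, 0, 0, 0, 0, 0, 0, 15, 0, 0, 0, 0, 0, 0, 15, 0, 0, 0, 0, 0, 0, 15])

```text
time: 4.12
position: [0.5045, 0.0649, 0.1166]
tcp_rot: [-1.572, -0.45, 0.307]
ft_force: [-0.9, 0.0, -0.1]
width: 0.28
```

drive_tool(deltas=[0, 0, 0, 0, 0, 0, 15, 0, 0, 0, 0, 0, 0, 15, 0, 0, 0, -4.1, -1.3, 9, 15, 0, 0, 0, -8.3, -2.7, 18, 15, 0, 0, 0, -16.6, -5.3, 36, 15, 0, 0, 0, -25, -8, 54, 15, 0, 0, 0, -33, -10.6, 72, 15, 0, 0, 0, -33, -10.6, 72, 15, 0, 0, 0, -33, -10.6, 72, 15])

```text
time: 4.87
position: [0.4711, 0.0545, 0.1892]
tcp_rot: [-1.571, -0.451, 0.307]
ft_force: [1.2, -0.2, -0.2]
width: 0.272
```

Run:
```python
from fit import *
s=env.read_state();print(s['position'],s['width'],s['ft_force'])
im=env.snapshot('wrist');cv2.imwrite('pics/w3.png',im)
sc=env.snapshot('scene');cv2.imwrite('pics/s3.png',sc)
cv2.imwrite('pics/e.png',np.hstack([cv2.resize(im[100:300,220:420],(400,400)),cv2.resize(sc[130:230,240:340],(400,400),interpolation=2)]))
T=cam('top');S=cam('scene')
t=env.snapshot('top');cv2.imwrite('pics/t3.png',t)
# block
for n,C in(('top',T),('scene',S)):
    for r in env.regions_of(n,'cap_hole')[:1]:
        m=r['mask'].astype(np.uint8);print(n,r['at'],cv2.boundingRect(m),m.sum())
az=0;Rt=toolR([0,0,-1],[-np.sin(.31),np.cos(.31),0]);plan(Rt,[.43,-.316,.16])
```

```text
[0.47110317 0.05452575 0.1892063 ] 0.27219555881649726 [ 1.22298372 -0.21068189 -0.15377749]
top [250.1, 462.1] (443, 234, 38, 36) 840
scene [326.5, 151.9] (127, 302, 51, 50) 2072
rotvec [-7.8 24.5  0.2] d [ -41.2 -370.4  -28.2]
```

View pics/e.png

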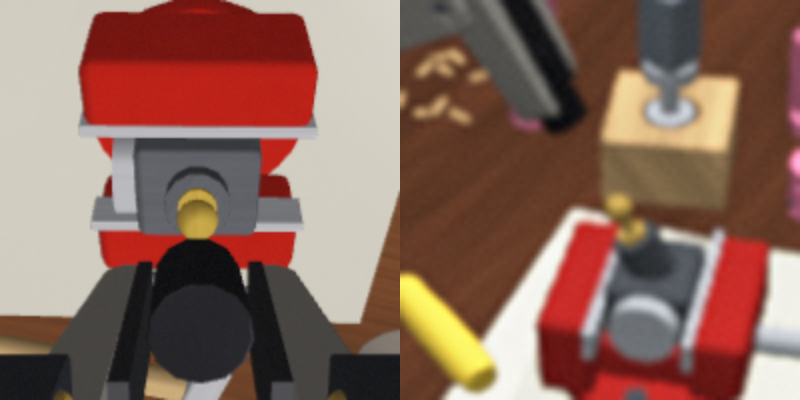

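The cap came off and is in the grip; the brass nipple shows at about (318,205) in the wrist view. Next: locate the nipple ball now, then go to the block.

Run:
```python
from fit import *
W=cam('wrist');S=cam('scene')
def brass(fn,box):
    im=cv2.imread(fn);r0,r1,c0,c1=box;h=cv2.cvtColor(im,cv2.COLOR_BGR2HSV);m=np.zeros(im.shape[:2],np.uint8)
    b=(h[...,0]>15)&(h[...,0]<30)&(h[...,1]>90)&(h[...,2]>50);m[r0:r1,c0:c1]=b[r0:r1,c0:c1];return m
n=axis(.31);p=np.array([.503,.066,.118])
for nm,C,fn,box in(('w',W,'pics/w3.png',(180,225,300,345)),('s',S,'pics/s3.png',(174,196,286,306))):
    m=brass(fn,box);ys,xs=np.nonzero(m);print(nm,m.sum(),cv2.boundingRect(m));
    b=p-.021*n;print('pred foot,ball',proj(C,b),proj(C,b+.02*n))
    for r in range(ys.min(),ys.max()+1,1): print(r,xs[ys==r].min(),xs[ys==r].max(),end='; ')
    print()
plan(toolR([0,0,-1],[-np.sin(.31),np.cos(.31),0]),[.48,-.30,.16])
```

```text
w 439 (308, 194, 21, 26)
pred foot,ball [201.47644142 319.83492614] [208.16157716 319.79984293]
194 316 321; 195 314 323; 196 312 324; 197 311 325; 198 310 326; 199 310 327; 200 309 327; 201 309 327; 202 309 327; 203 309 327; 204 309 327; 205 309 327; 206 309 327; 207 309 328; 208 309 328; 209 308 328; 210 308 328; 211 309 328; 212 309 328; 213 309 327; 214 310 327; 215 310 326; 216 311 326; 217 312 325; 218 313 323; 219 314 323; 
s 159 (291, 174, 15, 17)
pred foot,ball [188.48016723 298.11010906] [181.78508083 294.17740778]
174 291 305; 175 291 305; 176 291 305; 177 291 305; 178 291 305; 179 291 305; 180 291 305; 181 291 298; 182 291 297; 183 292 297; 184 293 298; 185 295 300; 186 296 300; 187 296 300; 188 295 300; 189 295 300; 190 295 298; 
rotvec [-7.8 24.5  0.2] d [   8.8 -354.4  -28.2]
```

drive_tool(deltas=[0, 0, 0, -5, -20, 15, 15, -2, 6, 0, -5, -55, 25, 15, -4, 12, 0, -5, -92, 25, 15, -6, 18, 0, -5, -130, 20, 15, -7.8, 24.5, 0.2, 0, -168, 10, 15, -7.8, 24.5, 0.2, 0, -206, 0, 15, -7.8, 24.5, 0.2, 3, -244, -10, 15, -7.8, 24.5, 0.2, 5, -282, -15, 15, -7.8, 24.5, 0.2, 7, -320, -28, 15, -7.8, 24.5, 0.2, 9, -354, -28, 15, -7.8, 24.5, 0.2, 9, -354, -28, 15, -7.8, 24.5, 0.2, 9, -354, -28, 15, -7.8, 24.5, 0.2, 9, -354, -28, 15])

```text
time: 6.2
position: [0.48, -0.2994, 0.1594]
tcp_rot: [-1.57, -0.0, 0.309]
ft_force: [0.0, 0.9, -1.0]
width: 0.28
```

Run:
```python
from fit import *
s=env.read_state();print(s['position'],s['tcp_rot'],s['width'])
W=cam('wrist');im=env.snapshot('wrist');cv2.imwrite('pics/w4.png',im);
print([(r['score'],r['at'],cv2.boundingRect(r['mask'].astype(np.uint8))) for r in env.regions_of('wrist','cap_hole')])
print('hole guess',proj(W,[.432,-.316,.045]))
cv2.imwrite('pics/f.png',im)
```

```text
[ 0.48003533 -0.29943166  0.15941641] [-1.56999839e+00 -4.60666896e-05  3.09435651e-01] 0.2801347353654146
[(0.65, [133.5, 320.8], (269, 84, 98, 99))]
hole guess [137.97145774 316.78072323]
```

View pics/f.png

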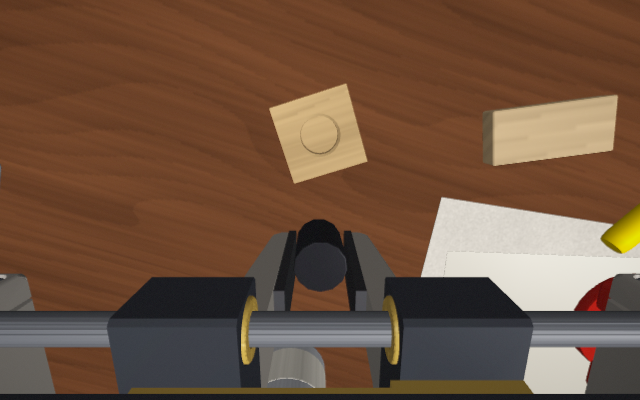

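Run:
```python
from fit import *
W=cam('wrist');s=env.read_state();p=np.array(s['position'])
print('hole',onz(W,(134,320.2),.045)); print('pred cap top,bottom',proj(W,p+[0,0,.025]),proj(W,p-[0,0,.017]))
g=cv2.imread('pics/w4.png').max(2);print({c:int(g[266,c]) for c in range(288,352,3)});print({c:int(g[228,c]) for c in range(296,346,2)});print({r:int(g[r,320]) for r in range(212,306,4)})
plan(toolR([0,0,-1],[-np.sin(.31),np.cos(.31),0]),onz(W,(134,320.2),.045)+[0,0,.055])
```

```text
hole [ 0.42921613 -0.31254785  0.045     ]
pred cap top,bottom [269.12703395 316.91522479] [236.90588504 317.45357523]
{288: 28, 291: 35, 294: 34, 297: 45, 300: 47, 303: 47, 306: 46, 309: 45, 312: 46, 315: 44, 318: 47, 321: 47, 324: 47, 327: 49, 330: 49, 333: 49, 336: 50, 339: 50, 342: 51, 345: 61, 348: 23, 351: 27}
{296: 114, 298: 114, 300: 105, 302: 22, 304: 19, 306: 21, 308: 23, 310: 21, 312: 21, 314: 19, 316: 19, 318: 18, 320: 21, 322: 18, 324: 19, 326: 22, 328: 22, 330: 22, 332: 23, 334: 21, 336: 57, 338: 114, 340: 114, 342: 116, 344: 118}
{212: 119, 216: 116, 220: 20, 224: 21, 228: 21, 232: 22, 236: 23, 240: 20, 244: 49, 248: 49, 252: 49, 256: 49, 260: 47, 264: 45, 268: 47, 272: 45, 276: 46, 280: 46, 284: 45, 288: 44, 292: 119, 296: 112, 300: 117, 304: 121}
rotvec [-0.1  0.  -0.2] d [-51.8 -15.  -60. ]
```

The recess centre is at px (320,134), the cap in the grip at px (320,267). The camera reads about 1 mm off in the jaw direction, which I correct. Moving above the hole, then checking again.

drive_tool(deltas=[0, 0, 0, -20, -6, -20, 15, 0, 0, 0, -40, -11, -50, 15, 0, 0, 0, -51, -14.5, -76, 15, 0, 0, 0, -51, -14.5, -76, 15, 0, 0, 0, -51, -14.5, -76, 15, 0, 0, 0, -51, -14.5, -76, 15])

```text
time: 6.8
position: [0.4316, -0.3138, 0.086]
tcp_rot: [-1.573, -0.003, 0.312]
ft_force: [0.6, -0.2, -0.2]
width: 0.277
```

Run:
```python
from fit import *
s=env.read_state();print(s['position'],s['tcp_rot'],s['width'])
a=env.snapshot('wrist')[120:320,220:420];b=env.snapshot('scene')[270:370,100:200]
cv2.imwrite('pics/g.png',np.hstack([cv2.resize(a,(400,400),interpolation=2),cv2.resize(b,(400,400),interpolation=2)]))
```

```text
[ 0.43156822 -0.31379548  0.08600547] [-1.57306187 -0.00315873  0.31238674] 0.2774415008329912
```

View pics/g.png

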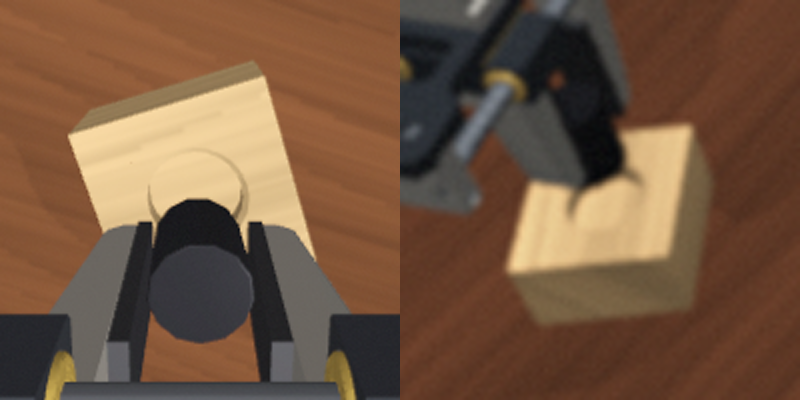

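drive_tool(deltas=[0, 0, 0, -1.5, 0.5, -8, 15, 0, 0, 0, -1.5, 0.5, -16, 15, 0, 0, 0, -1.5, 0.5, -24, 15, 0, 0, 0, -1.5, 0.5, -29, 15, 0, 0, 0, -1.5, 0.5, -29, 15, 0, 0, 0, -1.5, 0.5, -29, 15])

```text
time: 7.4
position: [0.4278, -0.3137, 0.0554]
tcp_rot: [-1.571, -0.001, 0.31]
ft_force: [-0.2, 0.2, 0.3]
width: 0.275
```

drive_tool(deltas=[0, 0, 0, 1, 0, -1.5, 15, 0, 0, 0, 1, 0, -3, 15, 0, 0, 0, 1, 0, -3, 15])

```text
time: 7.65
position: [0.429, -0.3136, 0.0525]
tcp_rot: [-1.571, -0.001, 0.31]
ft_force: [-0.4, 0.0, -0.9]
width: 0.278
```

drive_tool(deltas=[0, 0, 0, 0, 0, -1, 15, 0, 0, 0, 0, 0, -2, 15, 0, 0, 0, 0, 0, -2, 15])

```text
time: 7.9
position: [0.4289, -0.3136, 0.0505]
tcp_rot: [-1.571, -0.001, 0.31]
ft_force: [-0.4, -1.0, -0.9]
width: 0.279
```

drive_tool(deltas=[0, 0, 0, 0, 0, -1, 15, 0, 0, 0, 0, 0, -1.5, 15, 0, 0, 0, 0, 0, -1.5, 15])

```text
time: 8.15
position: [0.4298, -0.3138, 0.0498]
tcp_rot: [-1.572, -0.003, 0.311]
ft_force: [-0.5, 0.9, 5.2]
width: 0.275
```

drive_tool(deltas=[0, 0, 0, 0, 0, 0, 60, 0, 0, 0, 0, 0, 0, 60, 0, 0, 0, 0, 0, 0, 60, 0, 0, 0, 0, 0, 0, 60, 0, 0, 0, 0, 0, 15, 60, 0, 0, 0, 0, 0, 45, 60, 0, 0, 0, 0, 0, 80, 60, 0, 0, 0, 0, 0, 120, 60, 0, 0, 0, 0, 0, 150, 60, 0, 0, 0, 0, 0, 150, 60])

```text
time: 8.98
position: [0.4315, -0.3161, 0.2046]
tcp_rot: [-1.578, -0.009, 0.31]
ft_force: [1.3, -1.1, 0.0]
width: 0.601
```

Run:
```python
from fit import *
s=env.read_state();print(s['position'],s['width'])
W=cam('wrist');im=env.snapshot('wrist');cv2.imwrite('pics/w5.png',im)
c=proj(W,[.4293,-.3133,.075]);print(c);r0,c0=np.round(c).astype(int)
S=cam('scene');T=cam('top');print('scene pred cap top',proj(S,[.4293,-.3133,.075]))
sc=env.snapshot('scene')
cv2.imwrite('pics/i.png',np.hstack([cv2.resize(im[r0-50:r0+50,c0-50:c0+50],(400,400),interpolation=2),cv2.resize(sc[270:370,100:200],(400,400),interpolation=2)]))
for a,b in (((208,242),(158,345)),((297,237),(134,273)),((276,196),(113,307)),((249,238),(138,307))): print(a,tri([ray(T,a),ray(S,b)]).round(3))
plan(toolR([0,0,-1],[-np.sin(.31),np.cos(.31),0]),[.48,.27,.30])
```

```text
[ 0.43152092 -0.31607768  0.20460408] 0.6007033544653353
[190.13031637 322.93818765]
scene pred cap top [307.26736362 146.64618775]
(208, 242) [0.541 0.254 0.079]
(297, 237) [0.318 0.259 0.084]
(276, 196) [0.372 0.353 0.118]
(249, 238) [0.433 0.252 0.109]
rotvec [ 0.   0.2 -0. ] d [ 50.5 583.6 100.1]
```

View pics/i.png

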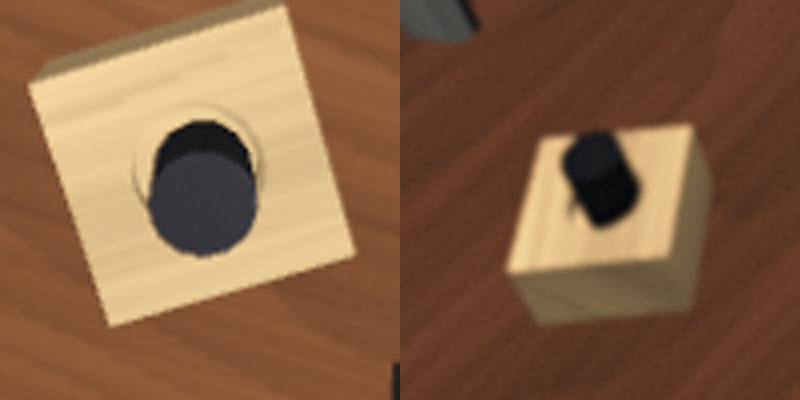

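The cap stands upright in the recess; its top sits at the predicted px for fully in. Now the gun.

drive_tool(deltas=[0, 0, 0, 3, 20, 30, 60, 0, 0, 0, 6, 58, 55, 60, 0, 0, 0, 9, 97, 80, 60, 0, 0, 0, 12, 137, 100, 60, 0, 0, 0, 15, 177, 100, 60, 0, 0, 0, 18, 217, 100, 60, 0, 0, 0, 22, 257, 100, 60, 0, 0, 0, 26, 297, 100, 60, 0, 0, 0, 30, 337, 100, 60, 0, 0, 0, 34, 377, 100, 60, 0, 0, 0, 38, 417, 100, 60, 0, 0, 0, 42, 457, 100, 60, 0, 0, 0, 46, 497, 100, 60, 0, 0, 0, 50, 537, 100, 60, 0, 0, 0, 50, 570, 100, 60, 0, 0, 0, 50, 583, 100, 60, 0, 0, 0, 50, 583, 100, 60, 0, 0, 0, 50, 583, 100, 60, 0, 0, 0, 50, 583, 100, 60])

```text
time: 10.67
position: [0.4791, 0.267, 0.2982]
tcp_rot: [-1.573, 0.0, 0.308]
ft_force: [0.3, -0.9, -0.7]
width: 0.602
```

Run:
```python
from fit import *
s=env.read_state();print(s['position'],s['tcp_rot'],s['width'])
W=cam('wrist');im=env.snapshot('wrist');cv2.imwrite('pics/w6.png',im)
print('butt pred',proj(W,[.433,.252,.157]),'stand',proj(W,[.433,.252,.05]))
print([(round(r['score'],2),np.round(r['at']),cv2.boundingRect(r['mask'].astype(np.uint8))) for r in env.regions_of('wrist','gun_grip')])
c=im[20:320,170:570];cv2.imwrite('pics/j.png',cv2.resize(c,(800,600),interpolation=2))
```

```text
[0.47906755 0.26701163 0.29822474] [-1.57266062e+00  4.73676979e-04  3.07687935e-01] 0.6020345279749436
butt pred [138.43136559 318.29741537] stand [131.74622845 318.85136419]
[(0.91, array([136., 321.]), (298, 117, 42, 44)), (0.87, array([226., 298.]), (275, 194, 39, 62)), (0.76, array([ 26., 365.]), (340, 0, 49, 57)), (0.56, array([109., 436.]), (402, 89, 68, 38))]
```

View pics/j.png

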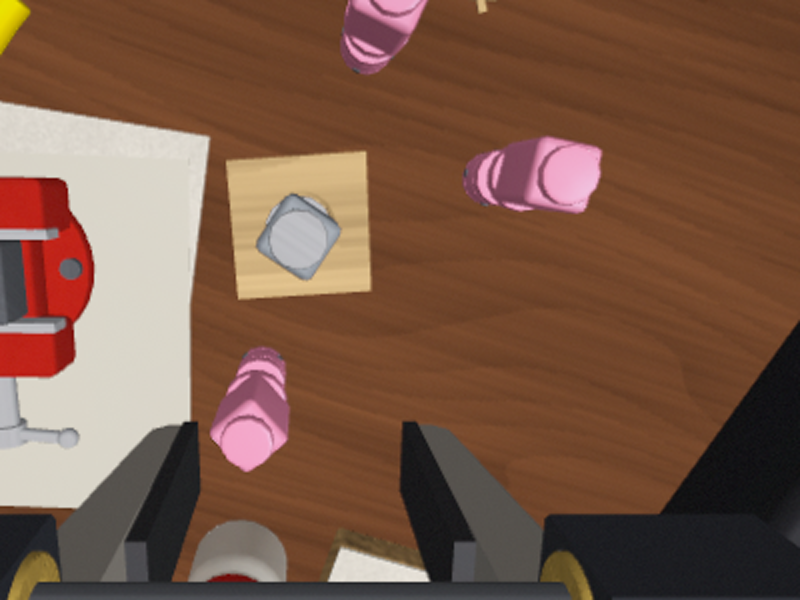

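Wrist view: the grey gun's butt is at image px (319,140), its square grip turned about 37°. The jaw direction from upper-left to lower-right is free of the pink ones.

Run:
```python
from fit import *
W=cam('wrist');im=cv2.imread('pics/w6.png')
r=[r for r in env.regions_of('wrist','gun_grip') if abs(r['at'][1]-320)<10 and abs(r['at'][0]-136)<10]
for q in r: print(cv2.minAreaRect(cv2.findNonZero(q['mask'].astype(np.uint8))))
b=onz(W,(140,319),.157);print(b)
for yaw in(-.34,):
  Rt=toolR([0,0,-1],[-np.sin(yaw),np.cos(yaw),0]);plan(Rt,[b[0],b[1]-.001,.20])
```

```text
((318.65380859375, 136.7692108154297), (35.22346496582031, 37.164913177490234), 33.690067291259766)
[0.43463148 0.25336811 0.157     ]
rotvec [  0.    0.1 -37.1] d [-44.7 -15.1 -99.2]
```

drive_tool(deltas=[0, 0, -7, -10, -3, -10, 60, 0, 0, -14, -20, -6, -25, 60, 0, 0, -21, -30, -10, -45, 60, 0, 0, -28, -40, -15, -65, 60, 0, 0, -35, -45, -15, -90, 60, 0, 0, -36, -45, -15, -99, 60, 0, 0, -36, -45, -15, -99, 60, 0, 0, -36, -45, -15, -99, 60])

```text
time: 11.48
position: [0.4347, 0.2542, 0.2007]
tcp_rot: [-1.571, -0.002, -0.316]
ft_force: [0.6, -1.1, -0.3]
width: 0.598
```

Run:
```python
from fit import *
s=env.read_state();print(s['position'],s['tcp_rot'])
W=cam('wrist');im=env.snapshot('wrist');cv2.imwrite('pics/w7.png',im)
print('butt pred',proj(W,[.4346,.2525,.157]), 'tcp-line at .157',proj(W,np.r_[s['position'][:2],.157]))
q=env.regions_of('wrist','gun_grip')[:2]
for r in q: print(r['score'],r['at'],cv2.minAreaRect(cv2.findNonZero(r['mask'].astype(np.uint8))))
cv2.imwrite('pics/k.png',cv2.resize(im[100:340,180:460],(700,600),interpolation=2))
```

```text
[0.43474151 0.25418521 0.20074388] [-1.571007   -0.00189245 -0.31593886]
butt pred [223.88929998 315.73905482] tcp-line at .157 [223.34534558 318.18214592]
0.74 [208.1, 313.5] ((315.0, 204.0), (72.0, 46.0), 90.0)
0.67 [289.2, 357.1] ((358.54449462890625, 301.142333984375), (108.33348083496094, 42.59366989135742), 72.6459732055664)
```

View pics/k.png

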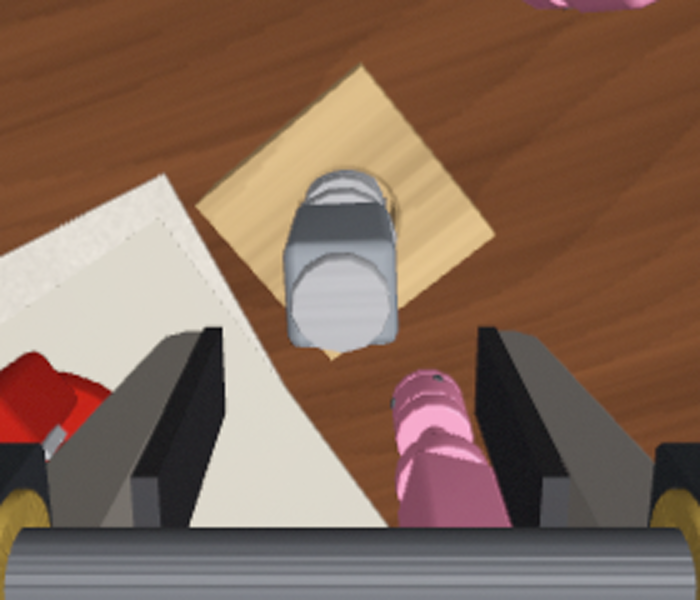

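Flats are aligned with the pads and the gun is about 2 mm off-centre. I'll correct that and descend.

drive_tool(deltas=[0, 0, 0, -0.6, -1.9, -10, 60, 0, 0, 0, -0.6, -1.9, -30, 60, 0, 0, 0, -0.6, -1.9, -55, 60, 0, 0, 0, -0.6, -1.9, -80, 60, 0, 0, 0, -0.6, -1.9, -91, 60, 0, 0, 0, -0.6, -1.9, -91, 60, 0, 0, 0, -0.6, -1.9, -91, 20, 0, 0, 0, -0.6, -1.9, -91, 20, 0, 0, 0, -0.6, -1.9, -91, 20, 0, 0, 0, -0.6, -1.9, -91, 20, 0, 0, 0, -0.6, -1.9, -91, 20, 0, 0, 0, -0.6, -1.9, -91, 20, 0, 0, 0, -0.6, -1.9, -91, 20, 0, 0, 0, -0.6, -1.9, -91, 20], grip_force=50)

```text
time: 12.75
position: [0.4341, 0.2529, 0.1097]
tcp_rot: [-1.57, -0.002, -0.318]
ft_force: [1.1, -0.2, 4.5]
width: 0.348
```

drive_tool(deltas=[0, 0, 0, 0, 0, 0, 20, 0, 0, 0, 0, 0, 8, 20, 0, 0, 0, 0, 0, 20, 20, 0, 0, 0, 0, 0, 40, 20, 0, 0, 0, 0, 0, 65, 20, 0, 0, 0, 0, 0, 95, 20, 0, 0, 0, 0, 0, 130, 20, 0, 0, 0, 0, 0, 165, 20, 0, 0, 0, 0, 0, 165, 20, 0, 0, 0, 0, 0, 165, 20])

```text
time: 13.58
position: [0.4332, 0.2526, 0.2751]
tcp_rot: [-1.57, -0.002, -0.318]
ft_force: [-0.2, -0.4, -4.4]
width: 0.348
```

```bash
cat >> fit.py <<'E'
AZ=.31;N=axis(AZ);Z=np.array([-np.sin(AZ),np.cos(AZ),0]);RT=toolR(-N,Z);X=RT[:,0]
TIP=np.array([.503,.066,.118])+.007*N-.0011*Z+.001*X
E
python3 - <<'E'
from fit import *
s=env.read_state();print(s['position'],s['width'],s['ft_force']); print(TIP)
plan(RT,TIP+.150*N)
E
```

```text
[0.43322327 0.25255724 0.27507003] 0.3475831342149377 [-0.19977906 -0.35242081 -4.42488625]
[0.50129346 0.06429829 0.1247381 ]
rotvec [ -0.2 -26.1  35.3] d [   5.9 -208.2  -15.3]
```

drive_tool(deltas=[0, -3.5, 5, 0, -20, 10, 20, 0, -7, 10, 0, -45, 15, 20, 0, -10.5, 15, 0, -70, 15, 20, 0, -14, 20, 0, -100, 15, 20, 0, -18, 25, 2, -130, 10, 20, 0, -22, 30, 4, -160, 5, 20, -0.2, -26.1, 35.3, 6, -190, -5, 20, -0.2, -26.1, 35.3, 6, -208, -15, 20, -0.2, -26.1, 35.3, 6, -208, -15, 20, -0.2, -26.1, 35.3, 6, -208, -15, 20, -0.2, -26.1, 35.3, 6, -208, -15, 20])

```text
time: 14.5
position: [0.4385, 0.045, 0.2582]
tcp_rot: [-1.573, -0.447, 0.31]
ft_force: [0.0, -1.1, -2.8]
width: 0.348
```

Run:
```python
from fit import *
s=env.read_state();p=np.array(s['position']);print(s['time'],p,s['tcp_rot'],s['width'])
print('rel tip in tool',RT.T@(p-TIP))
Rc=R.from_euler('xyz',s['tcp_rot']).as_matrix();y=Rc[:,1]
S=cam('scene');T=cam('top');W=cam('wrist');ims={}
for n,C in(('scene',S),('top',T),('wrist',W)):
    ims[n]=env.snapshot(n);cv2.imwrite(f'pics/{n}8.png',ims[n])
    print(n,'mouth',proj(C,p+.0997*y).round(1),'butt',proj(C,p-.047*y).round(1),'tip',proj(C,TIP).round(1),'ball',proj(C,TIP-.008*N).round(1))
a=ims['scene'][90:210,230:350];b=ims['top'][150:270,260:380]
w=ims['wrist'][100:300,220:420]
cv2.imwrite('pics/l.png',np.hstack([cv2.resize(a,(400,400),interpolation=2),cv2.resize(w,(400,400),interpolation=2)]))
```

```text
14.5 [0.43854179 0.04500413 0.25815172] [-1.57349078 -0.44693138  0.31014595] 0.3482381368271939
rel tip in tool [-0.00108076 -0.14868583  0.00076846]
scene mouth [162.  282.2] butt [102.9 247.8] tip [179.3 292.9] ball [182.  294.5]
top mouth [228.3 316.6] butt [254.7 323.8] tip [220.6 314.6] ball [219.5 314.3]
wrist mouth [201.3 317.9] butt [293.8 316.2] tip [189.8 317.8] ball [188.  317.8]
```

View pics/l.png

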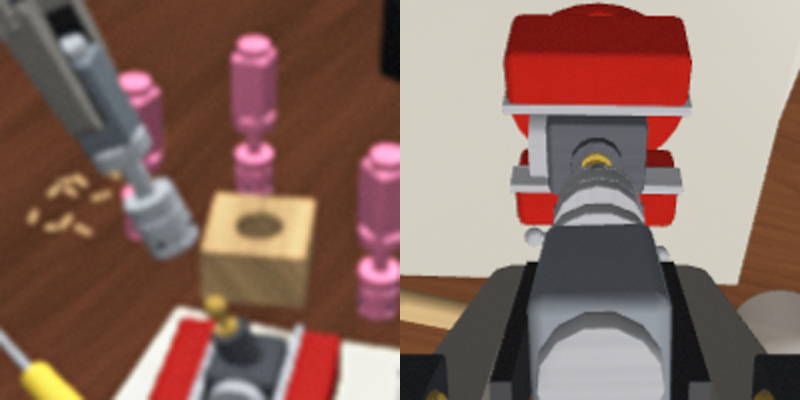

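The gun's axis lines up with the nipple in both views: scene mouth at (284,164), ball at (294,181); wrist shows both on the same column within ~1 px. I advance with small corrections, stopping with the ball just inside the mouth.

drive_tool(deltas=[0, 0, 0, 6, 1.5, -11, 20, 0, 0, 0, 12, 3, -23, 20, 0, 0, 0, 17, 5, -35, 20, 0, 0, 0, 21, 6, -43, 20, 0, 0, 0, 23.1, 6.5, -47.2, 20, 0, 0, 0, 23.1, 6.5, -47.2, 20, 0, 0, 0, 23.1, 6.5, -47.2, 20])

```text
time: 15.23
position: [0.4625, 0.0515, 0.2119]
tcp_rot: [-1.574, -0.449, 0.311]
ft_force: [-0.4, -1.1, -3.5]
width: 0.346
```

```bash
cat > st.py <<'E'
from fit import *
s=env.read_state();p=np.array(s['position']);print(s['time'],'rel tip in tool (mm)',(1000*RT.T@(p-TIP)).round(1),'F tool',(RT.T@s['ft_force']).round(1),'w',s['width'],'tq',np.round(s['torque'],2))
Rc=R.from_euler('xyz',s['tcp_rot']).as_matrix();print('rot err deg',np.degrees(R.from_matrix(RT@Rc.T).as_rotvec()).round(2))
E
python3 st.py
```

```text
15.2333 rel tip in tool (mm) [  1.1 -96.3  -0.3] F tool [-2.2  2.9 -1. ] w 0.3462555310283365 tq [-0.17  0.79  0.03]
rot err deg [ 0.15 -0.02  0.03]
```

drive_tool(deltas=[0, 0, 0, 1, 0.3, -3, 20, 0, 0, 0, 2, 0.6, -6, 20, 0, 0, 0, 3.6, 1.2, -9.2, 20, 0, 0, 0, 3.6, 1.2, -9.2, 20, 0, 0, 0, 3.6, 1.2, -9.2, 20])

```text
time: 15.65
position: [0.4662, 0.0522, 0.2027]
tcp_rot: [-1.573, -0.45, 0.309]
ft_force: [-0.8, -0.3, -0.1]
width: 0.343
```

```bash
python3 st.py
```

```text
15.65 rel tip in tool (mm) [  0.5 -86.4  -0.8] F tool [-0.8 -0.3  0. ] w 0.3427680744640188 tq [-0.13  0.79 -0.02]
rot err deg [0.11 0.01 0.1 ]
```

Contact appears exactly where the jaws should meet the ball (13 mm short), with little side force. Pushing on.

drive_tool(deltas=[0, 0, 0, 0.8, 0.3, -1.8, 20, 0, 0, 0, 1.7, 0.5, -3.6, 20, 0, 0, 0, 2.5, 0.8, -5.4, 20, 0, 0, 0, 3.3, 1.1, -7.2, 20, 0, 0, 0, 3.3, 1.1, -7.2, 20, 0, 0, 0, 3.3, 1.1, -7.2, 20])

```text
time: 16.15
position: [0.4693, 0.0533, 0.1952]
tcp_rot: [-1.573, -0.449, 0.31]
ft_force: [2.5, 0.9, -7.3]
width: 0.347
```

```bash
python3 st.py
```

```text
16.15 rel tip in tool (mm) [  0.2 -78.2  -0.7] F tool [-0.8  7.7  0.1] w 0.3467833639490041 tq [-0.07  0.51 -0.03]
rot err deg [ 0.15 -0.01  0.09]
```

drive_tool(deltas=[0, 0, 0, 0.8, 0.3, -1.8, 20, 0, 0, 0, 1.7, 0.5, -3.6, 20, 0, 0, 0, 2.5, 0.8, -5.4, 20, 0, 0, 0, 3.3, 1.1, -7.2, 20, 0, 0, 0, 4.1, 1.3, -9, 20, 0, 0, 0, 4.1, 1.3, -9, 20, 0, 0, 0, 4.1, 1.3, -9, 20])

```text
time: 16.73
position: [0.4736, 0.0546, 0.1865]
tcp_rot: [-1.573, -0.45, 0.309]
ft_force: [-5.2, -0.2, 4.8]
width: 0.346
```

```bash
python3 st.py
```

```text
16.7333 rel tip in tool (mm) [  0.5 -68.4  -0.8] F tool [-2.4 -6.5  1.5] w 0.3456118433642947 tq [-0.12  1.02  0.05]
rot err deg [0.11 0.01 0.11]
```

drive_tool(deltas=[0, 0, 0, 0.8, 0.3, -1.8, 20, 0, 0, 0, 1.4, 0.4, -3, 20, 0, 0, 0, 1.4, 0.4, -3, 20, 0, 0, 0, 1.4, 0.4, -3, 20])

```text
time: 17.07
position: [0.475, 0.055, 0.1836]
tcp_rot: [-1.573, -0.45, 0.309]
ft_force: [-5.0, -0.6, 6.0]
width: 0.344
```

```bash
python3 st.py
python3 - <<'E'
from h import *
F=[]
for i in range(6):
    env.snapshot('scene');s=env.read_state();F.append(s['ft_force'])
print(np.mean(F,0),np.std(F,0))
E
```

```text
17.0667 rel tip in tool (mm) [  0.5 -65.1  -0.8] F tool [-1.8 -7.6  0.9] w 0.3440815488356079 tq [-0.08  1.08  0.13]
rot err deg [0.1 0.  0.1]
[-5.67592655 -0.84782492  6.6721119 ] [0.19514383 0.25298839 0.79245074]
```

drive_tool(deltas=[0, 0, 0, 0.4, 0.1, -0.9, 20, 0, 0, 0, 0.8, 0.3, -1.8, 20, 0, 0, 0, 0.8, 0.3, -1.8, 20, 0, 0, 0, 0.8, 0.3, -1.8, 20])

```text
time: 17.7
position: [0.4758, 0.0553, 0.1818]
tcp_rot: [-1.573, -0.45, 0.309]
ft_force: [-6.2, -0.8, 6.8]
width: 0.348
```

```bash
cat > f.py <<'E'
from fit import *
F=[]
for i in range(6):
    im=env.snapshot('scene');s=env.read_state();F.append(s['ft_force'])
print('F',(RT.T@np.mean(F,0)).round(2)); cv2.imwrite('pics/last.png',im)
E
python3 st.py;python3 f.py
```

```text
17.7 rel tip in tool (mm) [  0.5 -63.2  -0.8] F tool [-2.6 -8.8  1.2] w 0.34778713635152303 tq [-0.1   1.06  0.06]
rot err deg [0.09 0.01 0.11]
F [-2.49 -9.14  0.9 ]
```

```bash
python3 - <<'E'
from fit import *
a=cv2.imread('pics/scene0.png').astype(int);b=cv2.imread('pics/last.png').astype(int)
d=(abs(a-b).max(2)>45).astype(np.uint8);k,l,st,c=cv2.connectedComponentsWithStats(cv2.morphologyEx(d,cv2.MORPH_OPEN,np.ones((3,3))));print([s.tolist() for s in st[1:] if s[4]>25])
print('cap in block dark px',(b[295:330,135:165].max(2)<60).sum(),'expected top',proj(cam('scene'),[.4293,-.3133,.075]))
E
python3 st.py;python3 f.py; python3 -c "
from bench import env; print(env.hand_in())"
```

```text
[[30, 0, 56, 31, 1029], [88, 0, 37, 51, 1183], [144, 0, 77, 74, 2291], [211, 0, 14, 16, 181], [288, 0, 50, 13, 420], [296, 14, 6, 7, 37], [64, 29, 20, 6, 76], [317, 29, 7, 14, 75], [220, 30, 17, 29, 260], [291, 30, 9, 19, 147], [48, 36, 8, 4, 28], [59, 40, 8, 9, 53], [210, 51, 68, 59, 1375], [267, 91, 12, 17, 86], [218, 93, 8, 4, 29], [221, 107, 84, 86, 1624], [302, 120, 12, 9, 81], [300, 128, 13, 26, 248], [301, 155, 13, 7, 77], [140, 303, 20, 25, 367]]
cap in block dark px 287 expected top [307.26736362 146.64618775]
18.0 rel tip in tool (mm) [  0.5 -63.2  -0.8] F tool [-1.8 -9.2  0.8] w 0.3481669574093702 tq [-0.14  1.07  0.1 ]
rot err deg [0.09 0.01 0.1 ]
F [-2.52 -9.18  0.88]
the job is handed in; nothing more can be done
None
```

I handed the job in at about 18 s of the 61 s allowed. The cap is in the recess, and the gun is snapped onto the nipple and held pushed in.

- **Cap:** I pulled the dust cap off along the nipple's axis and set it in the recess until about 5 N of floor contact. Then I let go. Two views showed it upright, with its top at the pixel expected for fully in.
- **Gun:** I took the grey gun from its stand and brought it to the nipple within about 0.1° of the estimated tilt. The jaws met the ball where expected. The axial force then switched from pushing back to pulling in, which I took as the snap.
- **Nozzle:** The final pose puts the nozzle about 10.5 mm in, against the 8 mm needed. The axial push was a steady 12 N, still rising at the spring's rate (about 0.36 N/mm) without a hard stop. That is about 2 N more than the spring alone should give at 10.5 mm; I put it down to friction or sensor offset. If real, it would mean the nozzle is further in, not less.
- **Other things:** Before-and-after scene pictures differ only at the arm, gun, stand, vice and nipple, and the cap's block. No bystander showed a shift there. I had used all 12 picture views, so the snapped-on state was judged from force and position, not by eye.

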